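# Turn the gas to half and hold the food warmer's lid open

### The arm

A 6-joint arm with a two-finger parallel gripper is mounted at the origin on the work surface. World frame = base frame: x ahead of the robot, y to its left, z up, the work surface at z = 0. Lengths are in mm, angles in rad, forces in N, time in s.
With the tool pointing down it reaches from about 250 to 775 mm from the base axis. Payload 4 kg.
Tool frame: the origin (TCP) lies midway between the tips of the shut fingers; the grasp point (between the pads) lies 19 mm behind it (pinch_z is the distance from the TCP to the grasp point, in mm); z points along the fingers, y is the line along which they close (so a half turn about z gives the same grasp; the last joint's range is limited). The gripper opens to 85 mm and grips with 20 to 120 N. Pads are 22 mm wide; open, the fingers measure 114 mm over their backs; the gripper's body (76 mm by 85 mm) begins 54 mm behind the grasp point. The pads swing forward as they close: fully open they stand 13 mm farther back than shut.
Start: joints at [1.089, 0.087, 1.371, -0, 1.684, -0.103], TCP at [203.403, 511.023, 231.341] pointing down, gripper open.
Joint ranges: [-3.1, 3.1], [-0.76, 2.03], [0.27, 2.55], [-1.08, 4.22], [0.17, 2.65], [-2.57, 2.57]. Speed limits (rad/s): [2.79, 2.79, 3.14, 3.14, 3.14, 3.14].

### API

Orientations are given as a unit quaternion [w, x, y, z].
In Python, from workcell import * gives the robot as it stands.
- The arm moves only by the tool play_rows, never from a script. Its argument "series" is text: rows parted by semicolons, each of 5 numbers parted by spaces: the finger opening in mm, from 0 to 85.4, then the shift along the tool's x, y, z in units of 0.15 m (1.0 is 0.15 m), then the turn about the tool's z in units of 1.5 rad (1.0 is 1.5 rad). In form: jaw tx ty tz roll; .... A call has 1 to 10 rows; each row is the pose to reach, as a shift and turn from the pose commanded when the call began, along the tool's axes at that moment; what a row does not reach only later rows make up. A row lasts 1/12 s, in which the tool goes at most 41.7 mm and 7.16 degrees, less where a joint would pass 70% of its speed; a pose out of reach is approached as far as the arm can. A call with a number of a shift or a turn outside -1 to 1 is refused whole. A call with a gripper value outside its range is refused whole. The fingers move at their own pace and stop on an object; the grip force is fixed at half the most. Time passes only in rows, so rows that repeat a pose let the fingers close. It gives the time, the measured TCP pose, the force, the opening and the grip force at its end, in the units of the state.
- get_state(): the state, without advancing time (a new reading comes with each control period).
- camera(name): name is "scene" or "top" or "wrist"; returns the picture (480x640x3 uint8, red, green, blue); there is no depth.
- camera_info(name): a dict with "fx", "fy", "cx", "cy" (pixels), "T" (4x4, takes a point from camera to world coordinates). Camera axes: x right, y down, z forward; pixel columns grow to the right and rows downward; lengths in mm; the calibration is good to about 2 mm. A picture is of the moment at which its call begins: read the wrist's pose just before it. camera_info takes no time and is no camera call; for the wrist camera it gives the pose at the moment of the call.
- close_job(): hands the job in; it is judged then, once.
The state is a dict: "clock": time; "joints": joint angles; "joint_vel": joint speeds; "joint_efforts": joint torques, N m; "ee_pos": TCP position; "eef_rot": TCP orientation; "force": force on the tool from outside, world axes, zero at the start; "wrist_torque": the same for the moment, N m; "gripper_width": opening from 0.0 (shut) to 1.0 (fully open); "gripper_force": force on a finger pad.
Only numpy, scipy, OpenCV 4.12 (cv2) and the standard library are available. Lean on these libraries where they do the work, as an engineer would, in place of code of your own. Each camera call takes 0.05 s, during which the arm holds its last target. There are 200 camera calls.

### The job

Turn the gas down before the food warmer is opened: with the lid still shut, set the lever of the gas tap half-way between open and shut, at 45 degrees. Then lift the warmer's lid to 50 degrees from shut and keep the gripper on it, so that the cook can reach the food: the lid falls shut if let go, so finish while still holding it there, at rest. Leave the gas at half and everything else on the counter where it stands.

Things in the scene. Friction and masses are not known exactly. Their poses are not given: they have to be found in the camera images.
- lever (a joint): Angle of the gas tap's lever about its upright axis, in rad: 0 = shut (lever square to the pipe), 1.571 = fully open (lever above the pipe, in line with it, pointing roughly away from the robot); these are its stops. It grows as the lever turns anticlockwise seen from above, so shutting turns it clockwise. Starts open or nearly so (1.1 to 1.57). Stiff (about 0.2 N m): it stays where it is left.
- gas_tap: Gas tap bolted to the counter, left or right of the warmer: foot plate 130 x 60 mm, two upright copper pipes joined by a level pipe (axis 65 mm above the counter, top of its brass valve body 82 mm), black lever on top. Origin: centre of its underside, on the lever's axis. Its x axis runs along the pipe, the way the lever points when fully open; the shut lever points along its -y axis.
- lever_axis (a point): Point on the lever's upright turning axis, at the lever's mid height, 106 mm above the counter.
- lever_end (a point): Free end of the lever, mid height, 110 mm from its axis. The lever is a straight level bar 14 mm wide and 12 mm high; under its outer 50 mm there is free space down to the foot plate or counter.
- lid_hinge (a joint): Opening angle of the food warmer's lid, in rad: 0 = shut, grows as the front edge rises, 0.873 = 50 degrees, stop at 1.4. It always falls shut when not held.
- warmer: Fixed stainless food warmer: black foot, steel pan housing 220 mm deep (its x), 260 mm wide (its y) and 105 mm high. Origin: centre of its underside. Its x axis points away from the robot to the hinge side; the lid's handle is on the -x side.
- lid: Stainless lid of the warmer, 220 x 260 mm, 6 mm thick, with a 160 x 200 mm panel raised 16 mm more; 0.5 to 0.8 kg. Origin: on the hinge axis, at the middle of the warmer's far rim, 105 mm above the counter. The hinge axis is its y axis; the lid extends along its -x axis to the front edge at -220 mm and on to the handle bar at -265 mm.
- lid_bar (a point): Middle of the lid's handle: a round bar 12 mm thick, 130 mm long, parallel to the hinge, 45 mm in front of the lid's front edge (39 mm clear gap) on two stays at its ends; 265 mm from the hinge axis, 3 mm above the lid's underside, about 108 mm above the counter when shut. Open space below it.
- carton: White carton 110 x 100 x 60 mm on the other side of the warmer, with two garlic bulbs on it. Leave alone. Origin: centre of its underside.
- garlic_a: Garlic bulb standing on the carton, 46 mm wide and 46 mm high. Leave alone. Origin: centre of its underside.
- garlic_b: Second garlic bulb on the carton, the same size. Leave alone. Origin: centre of its underside.
- spice_jar: Round spice jar, 44 mm wide, 80 mm high. Leave alone. Origin: centre of its underside.
- sauce_a: Sauce bottle, 60 mm wide, 230 mm high, at the back right. Leave alone. Origin: centre of its underside.
- sauce_b: Sauce bottle, 56 mm wide, 210 mm high, right of the warmer. Leave alone. Origin: centre of its underside.
- bowl: Small white bowl, 90 mm wide, 40 mm high, at the front. Leave alone. Origin: centre of its underside.
- spoon: Wooden spoon lying flat at the front left. Leave alone. Its x axis runs along it from handle to bowl.
Mind the look-alikes: they are no part of the job. Of the things that look like the gas_tap, the largest one is meant.

How it is judged (in metres and radians):
On the way, in this order (a step that is already met when the one before it is completed fails the run):
1. the gas lever is set to 45 degrees (+-9) and at rest while the lid is still shut (value of joint lever between 0.6283 and 0.9425 rad and velocity of joint lever between -0.1 and 0.1 rad/s and value of joint lid_hinge below 0.09 rad), for 0.3 s.
2. the lid is lifted to 50 degrees (+-7), held by the fingers (value of joint lid_hinge between 0.7505 and 0.9948 rad and contact force between lid and the fingers above 0.5 N), for 0.3 s.
At the end, for the whole second after the job is handed in: The fingers are still on the lid (over 0.5 N) and hold it at rest between 43 and 57 degrees open, nothing else on the counter props it, and the gas lever is between 36 and 54 degrees (all of step 2 and velocity of joint lid_hinge between -0.1 and 0.1 rad/s and value of joint lever between 0.6283 and 0.9425 rad and contact force between lid and carton below 0.2 N and contact force between lid and garlic_a below 0.2 N and contact force between lid and garlic_b below 0.2 N and contact force between lid and spice_jar below 0.2 N and contact force between lid and sauce_a below 0.2 N and contact force between lid and sauce_b below 0.2 N and contact force between lid and bowl below 0.2 N and contact force between lid and spoon below 0.2 N); the arm keeps its last pose, push and grip.
It fails at once if the carton, a garlic bulb, the spice jar, a sauce bottle, the bowl or the spoon is shifted by more than 40 mm (distance of any of carton, garlic_a, garlic_b, spice_jar, sauce_a, sauce_b, bowl, spoon from where it was at the start of the episode above 0.04 m).
It also fails if it takes over 58 s, if anything falls off the work surface, if the arm or the gripper's body presses on something with over 40 N, if the wrist force passes 120 N, or if a joint passes its speed limit or range.

## Working session

There is one attempt and no reset: what is moved stays moved. The work goes in short steps, Python scripts to look and compute and a tool call to move; the robot and the scene stay as the last step left them, time stands still between calls to the robot, and variables do not carry over. Pictures are saved under pics/ and viewed, at most 10 in all, crops included, and the job is handed in when it is done.

Besides the shell and the picture viewer there is one more tool, called after "Emit:" by a JSON object that holds its "fn" and its "kwargs". play_rows: Moves the arm, as the interface text tells. Shifts and turns lie within -1 to 1; 1 stands for 0.15 m of shift or 1.5 rad of turn. Its arguments: {"type":"object","properties":{"series":{"type":"string"}},"required":["series"]}

```bash
mkdir -p pics; python3 - <<'E'
from workcell import *
import cv2
for n in ["scene","top"]:
    cv2.imwrite(f"pics/{n}0.png",camera(n)[:,:,::-1]); print(n,camera_info(n))
print(get_state())
E
```

```text
scene {'fx': 564.3778953763643, 'fy': 564.3778953763643, 'cx': 320.3628589263154, 'cy': 228.26434470871126, 'T': array([[-6.64087765e-01,  5.91596400e-01, -4.57166424e-01,
         1.06200089e+03],
       [ 7.47645925e-01,  5.22516275e-01, -4.09880853e-01,
         4.33620609e+02],
       [-3.60714005e-03, -6.13995473e-01, -7.89301303e-01,
         1.00363857e+03],
       [ 0.00000000e+00,  0.00000000e+00,  0.00000000e+00,
         1.00000000e+00]])}
top {'fx': 481.93382195247676, 'fy': 481.93382195247676, 'cx': 326.1907467707548, 'cy': 228.11757949246567, 'T': array([[-8.91012266e-03, -9.93961687e-01,  1.09365325e-01,
         4.23687945e+02],
       [-9.99845346e-01,  1.05140072e-02,  1.40974820e-02,
        -2.96753415e+01],
       [-1.51622248e-02, -1.09222800e-01, -9.93901648e-01,
         1.14881596e+03],
       [ 0.00000000e+00,  0.00000000e+00,  0.00000000e+00,
         1.00000000e+00]])}
{'clock': 0.1, 'joints': array([ 1.08890170e+00,  8.79044922e-02,  1.37211898e+00,  2.27440140e-05,
        1.68361870e+00, -1.03120227e-01]), 'joint_vel': array([ 0.00036334, -0.00329742, -0.00256114,  0.00047911,  0.00139076,
        0.00047669]), 'joint_efforts': array([ 2.49043282e-03, -3.53013217e+01, -3.14219928e+01, -9.95733672e-05,
        7.87766010e-03, -4.30023283e-05]), 'ee_pos': array([203.17570631, 510.6064316 , 230.23535423]), 'eef_rot': array([-3.06314981e-04,  1.88255741e-01,  9.82119507e-01, -9.77974440e-04]), 'force': array([-0.01796175,  0.23388007,  0.49964384]), 'wrist_torque': array([-0.05370991, -0.00687996, -0.05598846]), 'gripper_force': 0.0, 'gripper_width': 1.0019352352360105}
```

View pics/scene0.png

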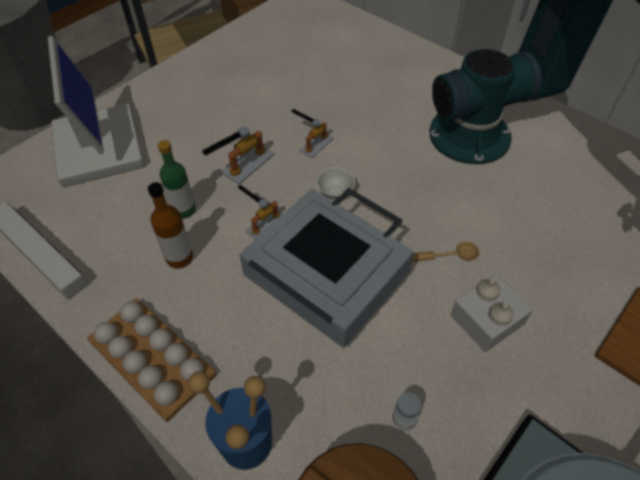

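View pics/top0.png

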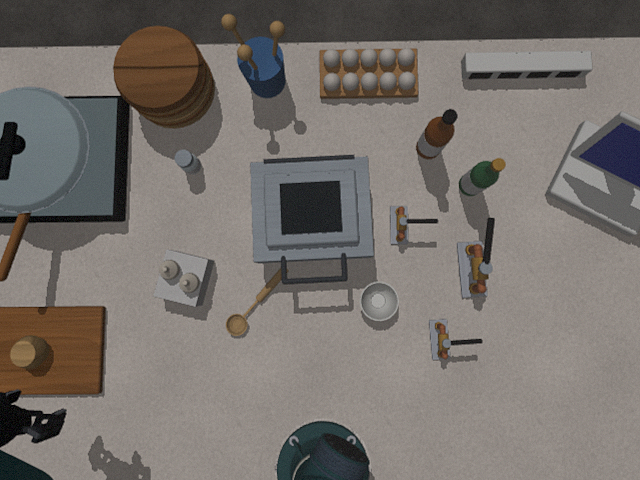

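The large tap is at about (478,268) in the top view, with its lever running up to (490,220). The bar runs from (283,282) to (346,280), and the bowl is at (379,302). I'll enlarge both areas.

```bash
cat > h.py <<'E'
from workcell import *
import numpy as np, cv2
def pt(n,u,v,z,ci=None):
    c=ci or camera_info(n); T=c["T"]
    d=T[:3,:3]@np.array([(u-c["cx"])/c["fx"],(v-c["cy"])/c["fy"],1]); o=T[:3,3]
    return (o+d*(z-o[2])/d[2]).round(1)
def proj(n,p,ci=None):
    c=ci or camera_info(n); q=np.linalg.inv(c["T"])@np.r_[p,1]
    return np.round([c["fx"]*q[0]/q[2]+c["cx"],c["fy"]*q[1]/q[2]+c["cy"]],1)
E
python3 - <<'E'
import cv2,numpy as np
t=cv2.imread("pics/top0.png")
a=cv2.resize(t[205:310,440:520],None,fx=5,fy=5,interpolation=cv2.INTER_CUBIC)
b=cv2.resize(t[240:345,265:345],None,fx=5,fy=5,interpolation=cv2.INTER_CUBIC)
cv2.imwrite("pics/crop1.png",np.hstack([a,b]))
E
```

```text
(no output)
```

View pics/crop1.png

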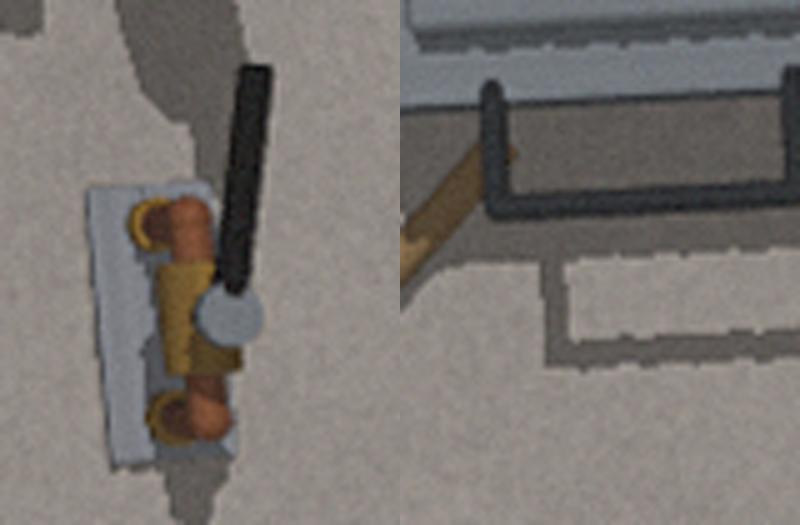

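The lever's end is at crop (257,67) and the knob's centre at (229,315). The plate's left edge runs from (88,187) to (110,467). The bar is centred on the line from (492,207) to beyond (795,190).

```bash
python3 - <<'E'
from h import *
from scipy.spatial.transform import Rotation as R
A=lambda x,y:(440+x/5-.4,205+y/5-.4); B=lambda x,y:(265+(x-400)/5-.4,240+y/5-.4)
end=pt("top",*A(257,67),112); ax=pt("top",*A(229,315),116)
p1=pt("top",*A(88,187),6);p2=pt("top",*A(110,467),6)
ang=lambda d:np.arctan2(d[1],d[0])
print(end,ax,np.linalg.norm(end-ax),ang(end-ax),"pipe",ang(p1-p2))
p3=pt("top",*A(210,183),6);p4=pt("top",*A(237,455),6); print("plate",p1,p2,p3,p4)
b1=pt("top",*B(492,207),108);b2=pt("top",*B(795,190),108);print("bar",b1,b2,b2-b1,ang(b1-b2))
for n,u,v,z in [("rimL",252,262,105),("rimR",373,260,105),("bowl",379.5,303,40),("sauceb",467,192,0)]:print(n,pt("top",u,v,z))
s=get_state(); print(s["ee_pos"]); q=s["eef_rot"]; print(R.from_quat(np.r_[q[1:],q[0]]).as_matrix().round(3))
ci=camera_info("wrist");print(ci)
E
```

```text
[ 556.  -370.9  112. ] [ 449.3 -352.8  116. ] 108.29819943101546 -0.16803489148751682 pipe 0.03955318110070546
plate [ 513.1 -323.5    6. ] [ 381.7 -328.7    6. ] [ 514.4 -381.1    6. ] [ 386.7 -388.     6. ]
bar [424.8  79.  108. ] [430.9 -51.3 108. ] [   6.1 -130.3    0. ] 1.6175772132077966
rimL [466.4 146.6 105. ]
rimR [ 468.2 -115.4  105. ]
bowl [ 373.2 -133.6   40. ]
sauceb [ 634.  -353.2    0. ]
[203.17570631 510.6064316  230.23535423]
[[-0.929  0.37  -0.001]
 [ 0.37   0.929 -0.002]
 [ 0.    -0.002 -1.   ]]
{'fx': 354.299046186257, 'fy': 354.299046186257, 'cx': 319.1775258840687, 'cy': 233.16962536174051, 'T': array([[ 3.70550451e-01,  8.85936265e-01,  2.78943181e-01,
         1.31068441e+02],
       [ 9.28811189e-01, -3.52971815e-01, -1.12785957e-01,
         5.37968390e+02],
       [-1.46208878e-03,  3.00878435e-01, -9.53661381e-01,
         3.73594942e+02],
       [ 0.00000000e+00,  0.00000000e+00,  0.00000000e+00,
         1.00000000e+00]])}
```

The taps are clear and the lever reads about 1.36 rad. I'll travel with the fingers shut to the lever's left side, then push it clockwise by about 0.57 rad.

Emit:
{"fn": "play_rows", "kwargs": {"series": "0 -0.2 -0.218 -0.1 0; 0 -0.4 -0.436 -0.1 0; 0 -0.6 -0.655 -0.1 0; 0 -0.8 -0.873 -0.1 0; 0 -0.8 -0.873 -0.1 0; 0 -0.8 -0.873 -0.1 0"}}

```text
clock: 0.6
ee_pos: [267.3, 342.3, 246.3]
eef_rot: [0.0, 0.19, 0.982, -0.0]
force: [0.2, 0.1, -0.2]
gripper_width: 0.144
gripper_force: 0.0
```

Emit:
{"fn": "play_rows", "kwargs": {"series": "0 -0.2 -0.218 0 0; 0 -0.4 -0.436 0 0; 0 -0.6 -0.655 0 0; 0 -0.8 -0.873 0 0; 0 -0.8 -0.873 0 0; 0 -0.8 -0.873 0 0"}}

```text
clock: 1.1
ee_pos: [330.4, 177.3, 246.0]
eef_rot: [-0.0, 0.191, 0.982, -0.0]
force: [-0.0, 0.4, 0.5]
gripper_width: -0.001
gripper_force: 0.0
```

Emit:
{"fn": "play_rows", "kwargs": {"series": "0 -0.2 -0.218 0 0; 0 -0.4 -0.436 0 0; 0 -0.6 -0.655 0 0; 0 -0.8 -0.873 0 0; 0 -0.8 -0.873 0 0; 0 -0.8 -0.873 0 0"}}

```text
clock: 1.6
ee_pos: [393.6, 12.0, 245.6]
eef_rot: [-0.001, 0.19, 0.982, 0.0]
force: [-0.2, 0.6, -1.5]
gripper_width: -0.002
gripper_force: 0.0
```

Emit:
{"fn": "play_rows", "kwargs": {"series": "0 -0.2 -0.218 0 0; 0 -0.4 -0.436 0 0; 0 -0.6 -0.655 0 0; 0 -0.8 -0.873 0 0; 0 -0.8 -0.873 0 0; 0 -0.8 -0.873 0 0"}}

```text
clock: 2.1
ee_pos: [456.9, -153.2, 245.1]
eef_rot: [-0.001, 0.189, 0.982, 0.001]
force: [-0.0, 0.4, 0.6]
gripper_width: 0.004
gripper_force: 0.0
```

Emit:
{"fn": "play_rows", "kwargs": {"series": "0 -0.2 -0.218 0 0; 0 -0.4 -0.436 0 0; 0 -0.6 -0.655 0 0; 0 -0.8 -0.873 0 0; 0 -0.8 -0.873 0 0; 0 -0.8 -0.873 0 0; 0 -0.8 -0.873 0 0"}}

```text
clock: 2.68
ee_pos: [519.5, -316.5, 245.8]
eef_rot: [-0.001, 0.187, 0.982, 0.001]
force: [0.0, 0.6, 0.1]
gripper_width: -0.005
gripper_force: 0.0
```

Emit:
{"fn": "play_rows", "kwargs": {"series": "0 0 0 0.25 0; 0 0 0 0.5 0; 0 0 0 0.75 0; 0 0 0 0.93 0; 0 0 0 1.0 0; 0 0 0 1.0 0; 0 0 0 1.0 0"}}

```text
clock: 3.27
ee_pos: [519.5, -317.8, 97.9]
eef_rot: [0.001, 0.187, 0.982, -0.0]
force: [0.2, 1.1, 0.6]
gripper_width: -0.003
gripper_force: 0.0
```

Emit:
{"fn": "play_rows", "kwargs": {"series": "0 -0.03 -0.06 0 0; 0 -0.05 -0.12 0 0; 0 -0.07 -0.18 0 0; 0 -0.09 -0.23 0 0; 0 -0.11 -0.28 0 0; 0 -0.13 -0.33 0 0; 0 -0.145 -0.36 0 0; 0 -0.153 -0.384 0 0; 0 -0.153 -0.384 0 0"}}

```text
clock: 4.02
ee_pos: [518.5, -382.1, 95.6]
eef_rot: [-0.0, 0.189, 0.982, -0.0]
force: [-0.1, 1.7, 0.2]
gripper_width: -0.001
gripper_force: 0.4
```

```bash
python3 - <<'E'
from h import *
a=cv2.resize(camera("top")[205:325,430:530,::-1],None,fx=4,fy=4,interpolation=cv2.INTER_CUBIC)
w=camera("wrist")[:,:,::-1]
cv2.imwrite("pics/c2.png",np.hstack([a,cv2.resize(w,(400,480))[:480]]))
E
```

```text
(no output)
```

View pics/c2.png

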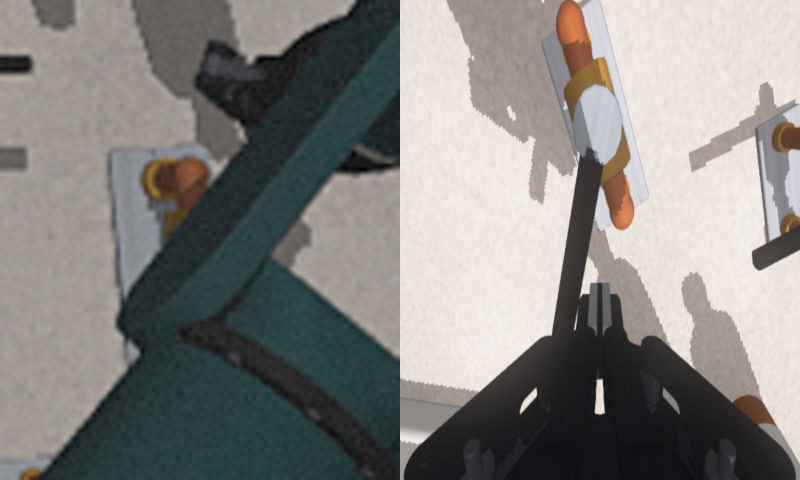

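The wrist view shows the finger against the lever. The knob is near (598,125), and the lever's centreline runs from (591,170) to (564,325).

```bash
python3 - <<'E'
from h import *
W=lambda x,y:((x-400)*1.6,y)
k=pt("wrist",*W(598,125),116);a=pt("wrist",*W(591,170),112);b=pt("wrist",*W(564,325),112)
for p,q in[(k,b),(a,b)]:
    d=q-p;print(p,q,np.arctan2(d[1],d[0]))
E
```

```text
[ 447.2 -356.   116. ] [ 511.9 -406.   112. ] -0.6579325921620357
[ 460.  -365.4  112. ] [ 511.9 -406.   112. ] -0.6638383166358616
```

Emit:
{"fn": "play_rows", "kwargs": {"series": "0 -0.007 -0.017 0 0; 0 -0.013 -0.032 0 0; 0 -0.013 -0.032 0 0; 0 -0.013 -0.032 0 0; 0 -0.013 -0.032 0 0; 0 -0.013 -0.032 0 0"}}

```text
clock: 4.62
ee_pos: [518.8, -386.2, 96.2]
eef_rot: [-0.0, 0.188, 0.982, 0.0]
force: [1.2, 1.5, -0.8]
gripper_width: 0.001
gripper_force: 1.0
```

Emit:
{"fn": "play_rows", "kwargs": {"series": "0 0.04 0.1 0 0; 0 0.1 0.25 0 0; 0 0.1 0.25 -0.2 0; 0 0.1 0.25 -0.45 0; 0 0.1 0.25 -0.7 0; 0 0.1 0.25 -0.9 0; 0 0.1 0.25 -0.9 0; 0 0.1 0.25 -0.9 0"}}

```text
clock: 5.28
ee_pos: [519.8, -347.7, 235.6]
eef_rot: [0.004, 0.189, 0.982, -0.003]
force: [-1.3, -0.1, -0.7]
gripper_width: 0.001
gripper_force: 0.0
```

Emit:
{"fn": "play_rows", "kwargs": {"series": "60 0.17 0.2 0 0; 60 0.34 0.4 0 0; 60 0.51 0.6 0 0; 60 0.67 0.785 0 0; 60 0.67 0.785 0 0; 60 0.67 0.785 0 0"}}

```text
clock: 5.78
ee_pos: [468.0, -198.2, 230.1]
eef_rot: [-0.001, 0.187, 0.982, -0.0]
force: [-0.5, 0.1, -0.6]
gripper_width: 0.7
gripper_force: 0.0
```

Emit:
{"fn": "play_rows", "kwargs": {"series": "60 0.17 0.2 0 -0.07; 60 0.34 0.4 0 -0.14; 60 0.51 0.6 0 -0.21; 60 0.67 0.785 0 -0.287; 60 0.67 0.785 0 -0.287; 60 0.67 0.785 0 -0.287; 60 0.67 0.785 0 -0.287"}}

```text
clock: 6.37
ee_pos: [419.6, -53.9, 230.8]
eef_rot: [-0.0, -0.025, 1.0, -0.0]
force: [0.4, 0.5, 0.6]
gripper_width: 0.708
gripper_force: 0.0
```

```bash
python3 - <<'E'
from h import *
s=get_state();print(s["ee_pos"],s["eef_rot"],s["joints"].round(2));print({k:v.tolist() if hasattr(v,'tolist') else v for k,v in camera_info("wrist").items()})
cv2.imwrite("pics/w3.png",camera("wrist")[:,:,::-1])
a=cv2.resize(camera("top")[205:325,440:520,::-1],None,fx=5,fy=5,interpolation=cv2.INTER_CUBIC)
cv2.imwrite("pics/t3.png",a)
E
```

```text
[419.60288287 -53.93245266 230.82002056] [-2.01220840e-04 -2.50840375e-02  9.99685207e-01 -4.86702440e-04] [-0.26 -0.2   1.64 -0.    1.7  -1.88]
{'fx': 354.299046186257, 'fy': 354.299046186257, 'cx': 319.1775258840687, 'cy': 233.16962536174051, 'T': [[-0.049342801928554336, 0.9524991101011931, 0.30051744234615274, 342.0528344566957], [0.9987815641938259, 0.04730376718864675, 0.014062028171463068, -58.92928850832284], [-0.0008215378093335098, 0.3008451410047968, -0.9536726514949615, 374.2068309287636], [0.0, 0.0, 0.0, 1.0]]}
```

View pics/w3.png

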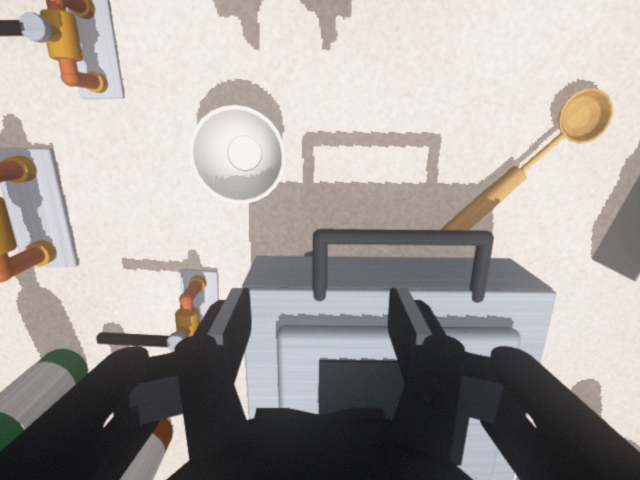

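View pics/t3.png

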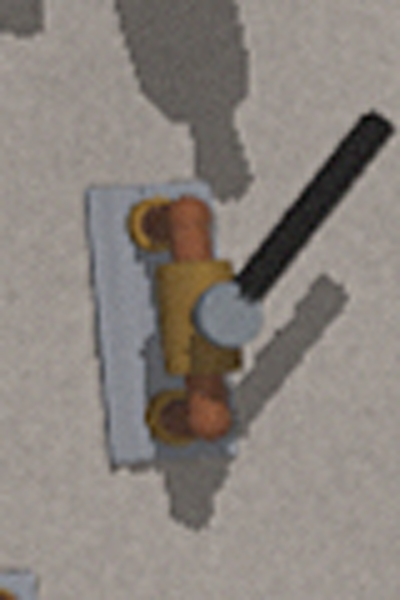

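The lever now points at crop (377,122) from the knob at (229,315). In the wrist view the bar's axis runs from (320,237) to (486,238), and the right-hand stay (y<0) runs from (320,237) to (319,295).

```bash
python3 - <<'E'
from h import *
A=lambda x,y:(440+x/5-.4,205+y/5-.4)
e=pt("top",*A(377,122),112);k=pt("top",*A(229,315),116);d=e-k
print("lever",1.5708+np.arctan2(d[1],d[0])-.045,np.linalg.norm(d))
for u,v in[(320,237),(319,290),(486,238),(479,295)]:print(pt("wrist",u,v,108))
E
```

```text
lever 0.8323778273745893 107.08804788584017
[429.  -54.5 108. ]
[475.3 -53.1 108. ]
[423.5  76.7 108. ]
[473.4  80.4 108. ]
```

Emit:
{"fn": "play_rows", "kwargs": {"series": "60 -0.016 0 0.2 0; 60 -0.016 0 0.4 0; 60 -0.016 0 0.6 0; 60 -0.016 0 0.75 0; 60 -0.016 0 0.84 0; 60 -0.016 0 0.872 0; 60 -0.016 0 0.872 0; 60 -0.016 0 0.872 0"}}

```text
clock: 7.13
ee_pos: [420.8, -53.8, 107.4]
eef_rot: [-0.001, -0.025, 1.0, 0.0]
force: [-20.9, 2.4, 37.7]
gripper_width: 0.706
gripper_force: 19.4
```

Emit:
{"fn": "play_rows", "kwargs": {"series": "0 0 0 0 0; 0 0 0 0 0; 0 0 0 0 0; 0 0 0 0 0; 0 0 0 0 0; 0 0 0 0 0; 0 0 0 0 0; 0 0 0 0 0"}}

```text
clock: 7.8
ee_pos: [427.5, -55.3, 113.5]
eef_rot: [0.008, -0.025, 1.0, -0.002]
force: [-13.5, 4.3, 49.4]
gripper_width: -0.003
gripper_force: 24.9
```

```bash
python3 - <<'E'
from h import *
s=get_state();print(s["ee_pos"],s["gripper_width"],s["gripper_force"],s["force"],s["wrist_torque"])
cv2.imwrite("pics/w4.png",camera("wrist")[:,:,::-1])
# tool displacement (tx,tz units) for lid angles
b0=np.radians(0.65)
for a in [5,10,15,20,25,30,35,40,44,47]:
    t=np.radians(a)+b0; print(a,np.round([(265*(np.cos(t)-np.cos(b0)))/150,-265*(np.sin(t)-np.sin(b0))/150],3))
E
```

```text
[427.52131511 -55.29801723 113.50966796] -0.0031317463570712267 24.912516362965107 [-13.5415354    4.32121889  49.42313006] [0.78637219 2.11937702 0.05197261]
5 [-0.008 -0.154]
10 [-0.03  -0.306]
15 [-0.065 -0.457]
20 [-0.113 -0.603]
25 [-0.174 -0.745]
30 [-0.247 -0.881]
35 [-0.331 -1.01 ]
40 [-0.426 -1.131]
44 [-0.51  -1.222]
47 [-0.576 -1.286]
```

View pics/w4.png

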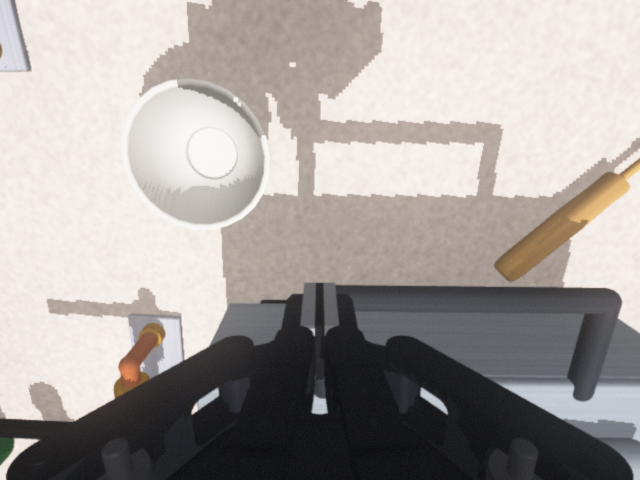

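The inner finger landed on the bar, so the stay can't be pinched there. The gripper's body would also foul the raised panel if it held the bar from above. The shut fingers can stand in front of the bar instead, press it toward the hinge and draw it up by friction. Once the lid is tilted, the push itself holds it.

Emit:
{"fn": "play_rows", "kwargs": {"series": "0 0 0 -0.2 0; 0 0 0 -0.4 0; 0 0.2 0.15 -0.4 0; 0 0.267 0.35 -0.4 0; 0 0.267 0.433 -0.4 0; 0 0.267 0.433 -0.2 0; 0 0.267 0.433 0 0; 0 0.267 0.433 0.053 0; 0 0.267 0.433 0.053 0; 0 0.267 0.433 0.053 0"}}

```text
clock: 8.68
ee_pos: [378.5, 9.3, 92.8]
eef_rot: [-0.0, -0.025, 1.0, 0.0]
force: [0.3, -0.2, 0.3]
gripper_width: 0.001
gripper_force: 0.0
```

Emit:
{"fn": "play_rows", "kwargs": {"series": "0 -0.1 0 0 0; 0 -0.18 0 0 0; 0 -0.22 0 0 0; 0 -0.24 0 0 0; 0 -0.26 0 0 0; 0 -0.26 0 0 0; 0 -0.26 0 0 0"}}

```text
clock: 9.27
ee_pos: [409.2, 10.9, 94.0]
eef_rot: [-0.011, -0.026, 1.0, -0.001]
force: [-28.7, -2.8, 19.7]
gripper_width: 0.001
gripper_force: 14.4
```

Emit:
{"fn": "play_rows", "kwargs": {"series": "0 -0.01 0 -0.05 0; 0 -0.02 0 -0.1 0; 0 -0.03 0 -0.15 0; 0 -0.035 0 -0.2 0; 0 -0.045 0 -0.25 0; 0 -0.055 0 -0.3 0; 0 -0.055 0 -0.3 0"}}

```text
clock: 9.85
ee_pos: [412.5, 11.1, 135.0]
eef_rot: [-0.017, -0.025, 1.0, -0.001]
force: [-31.9, -3.8, 1.4]
gripper_width: 0.002
gripper_force: 16.5
```

```bash
python3 - <<'E'
from h import *
cv2.imwrite("pics/s5.png",cv2.resize(camera("scene")[150:370,200:460,::-1],None,fx=2.5,fy=2.5))
E
```

```text
(no output)
```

View pics/s5.png

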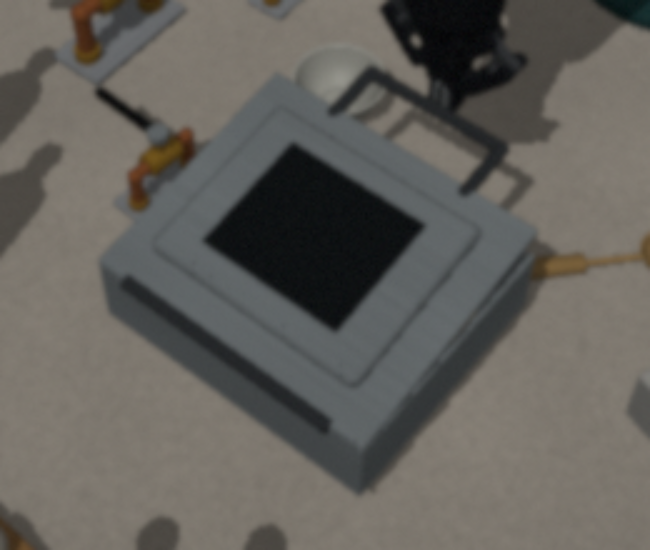

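The lid is rising: a gap shows along its right edge, and the finger's x fits about 9°. I'll carry on along the arc.

Emit:
{"fn": "play_rows", "kwargs": {"series": "0 -0.01 0 -0.07 0; 0 -0.02 0 -0.14 0; 0 -0.04 0 -0.21 0; 0 -0.055 0 -0.28 0; 0 -0.075 0 -0.35 0; 0 -0.09 0 -0.41 0; 0 -0.11 0 -0.47 0; 0 -0.11 0 -0.47 0"}}

```text
clock: 10.57
ee_pos: [436.6, 12.0, 211.2]
eef_rot: [-0.006, -0.025, 1.0, -0.001]
force: [-20.9, -2.4, 8.6]
gripper_width: -0.001
gripper_force: 10.7
```

Emit:
{"fn": "play_rows", "kwargs": {"series": "0 -0.025 0 -0.05 0; 0 -0.055 0 -0.1 0; 0 -0.09 0 -0.15 0; 0 -0.12 0 -0.2 0; 0 -0.155 0 -0.25 0; 0 -0.19 0 -0.3 0; 0 -0.217 0 -0.34 0; 0 -0.217 0 -0.34 0; 0 -0.217 0 -0.34 0"}}

```text
clock: 11.32
ee_pos: [470.4, 13.4, 264.2]
eef_rot: [-0.003, -0.025, 1.0, -0.002]
force: [-18.0, -2.3, 11.7]
gripper_width: 0.0
gripper_force: 9.6
```

Emit:
{"fn": "play_rows", "kwargs": {"series": "0 -0.03 0 -0.03 0; 0 -0.06 0 -0.06 0; 0 -0.095 0 -0.1 0; 0 -0.13 0 -0.13 0; 0 -0.16 0 -0.16 0; 0 -0.19 0 -0.19 0; 0 -0.217 0 -0.213 0; 0 -0.217 0 -0.213 0; 0 -0.217 0 -0.213 0; 0 -0.217 0 -0.213 0"}}

```text
clock: 12.15
ee_pos: [506.0, 15.7, 294.7]
eef_rot: [0.001, -0.025, 1.0, -0.001]
force: [-6.9, -0.6, 5.2]
gripper_width: 0.0
gripper_force: 3.4
```

```bash
python3 - <<'E'
from h import *
p=camera("scene")[:,:,::-1];cv2.imwrite("pics/s6.png",p)
s=get_state();x=s["ee_pos"][0];print(s["ee_pos"],s["force"],np.degrees(np.arccos(1-(x-409.3)/265)))
# predicted handle corners in the scene for angles
th=.045;X=np.array([np.cos(th),np.sin(th),0]);Y=np.array([-np.sin(th),np.cos(th),0]);m=np.array([426.5,11.5,105])
H=m+265*X
for a in(44,47,50,53,56):
    t=np.radians(a);B=H-X*265*np.cos(t)+np.array([0,0,265*np.sin(t)+3*np.cos(t)])
    L=B+X*45*np.cos(t)-np.array([0,0,45*np.sin(t)])
    print(a,proj("scene",B+65*Y),proj("scene",B-65*Y),proj("scene",L+130*Y),proj("scene",L-130*Y))
E
```

```text
[505.93420349  15.74009394 294.70294542] [-6.77234852 -0.84841962  5.20083749] 50.55459879473597
44 [386.2 180.8] [326.8 147.4] [405.3 222.4] [288.6 153.7]
47 [383.4 180.3] [323.4 146.5] [403.1 222.4] [285.5 153.1]
50 [380.2 180.1] [319.7 145.9] [400.7 222.7] [282.1 152.7]
53 [376.8 180.4] [315.7 145.8] [398.  223.4] [278.6 152.7]
56 [373.1 181.1] [311.5 146. ] [395.2 224.5] [274.9 152.9]
```

View pics/s6.png

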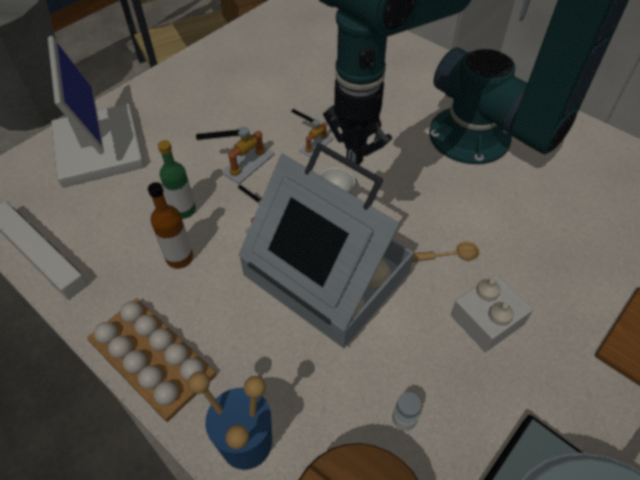

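The handle's corners at (380,182) and (318,150) match the 50° prediction, and the finger is pressing at about 7 N. I'll let it settle, then hand in.

Emit:
{"fn": "play_rows", "kwargs": {"series": "0 0 0 0 0; 0 0 0 0 0; 0 0 0 0 0; 0 0 0 0 0; 0 0 0 0 0; 0 0 0 0 0; 0 0 0 0 0; 0 0 0 0 0"}}

```text
clock: 12.87
ee_pos: [505.9, 15.7, 294.7]
eef_rot: [0.001, -0.025, 1.0, -0.001]
force: [-6.4, -1.8, 5.1]
gripper_width: -0.001
gripper_force: 3.3
```

```bash
python3 - <<'E'
from h import *
s=get_state();print(s["ee_pos"],s["force"],s["gripper_force"],abs(s["joint_vel"]).max())
if abs(s["ee_pos"][0]-505.5)<5 and s["force"][0]<-3: print(close_job())
E
```

```text
[505.88906609  15.74415297 294.66745367] [-6.44065847 -1.76822285  5.10569226] 3.3183063939213753 0.0015687585798728712
the job is handed in; nothing more can be done
None
```

I set the gas lever to about 47° (0.83 rad) with the lid shut, then raised the lid to about 50°; shut fingers pressed against the bar at about 7 N hold it there at rest, not a grip. I handed the job in at 12.9 s and no verdict came back.

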